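Bring the red-lidded jar to the front of the spice turntable with the turning peg

TASK

Take the turning peg out of its wooden holder, put its pin into one of the slotted blocks of the jar turntable and guide it slowly round the rim (slower than one turn in five seconds) until the red-lidded jar stands at the yellow arrow. Finish with the peg still gripped and its pin still in the slot, holding the turntable still there. The lids only rest on the jars: turn with the peg alone, touch neither jars nor turntable with the gripper or arm, keep the peg off the jars, and leave the mug, lid pile and scoop where they are.

Things in the scene. Friction and masses are not known exactly. Their poses are not given: they have to be found in the camera images.
- rack: fixed foot of the jar rack: dark steel disc 264 mm across, 18 mm high, with a tongue reaching 190 mm from the centre on its front (-x) side, bearing a yellow arrow. Origin: underside centre, on the turntable's vertical axis and the work surface. Its own -x axis, along the tongue, is the front; the rack may stand yawed up to 0.5 rad
- turntable (a joint): angle of the turntable on the foot, rad, growing counter-clockwise seen from above; 0 (or any whole turn, e.g. 6.283) puts the red-lidded jar exactly at the arrow. It can turn two turns either way from 0, with light bearing friction (about 0.3 N at the slots) and damping; it stays where it is left
- deck: the turning aluminium plate, 260 mm across, 6 mm thick. Origin: its underside centre on the axis, 22 mm above the work surface; at joint 0 its axes equal the rack's. Carries four jars, a steel centre post (top 64 mm above the origin) and, halfway between jars, four slotted aluminium blocks (44 mm radial x 30 x 18 mm high), tops 24 mm above the origin (46 mm above the work surface)
- slot0 (a point): centre of the mouth of a slotted block, 105 mm from the turntable axis, on its top face. The slot is 27 mm long radially, 16 mm wide along the turning direction, 18 mm deep (its floor is the deck), edges chamfered 2 mm. In the deck's frame it lies at angle -135 deg (45 deg counter-clockwise past the red-lidded jar)
- slot1 (a point): the same on the second block, at -45 deg in the deck's frame
- slot2 (a point): the same on the third block, at 45 deg in the deck's frame
- slot3 (a point): the same on the fourth block, at 135 deg in the deck's frame
- jar_marked: the marked amber glass jar: the only one with a red lid (and a white paper label); 60 mm diameter, 88 mm tall, fast on the deck with its axis 75 mm from the turntable axis, on the deck's -x side. Origin: underside centre, 7 mm above the deck's origin; lid top about 117 mm above the work surface
- jar_plain1: amber jar with a steel lid, same size, on the deck's -y side
- jar_plain2: amber jar with a steel lid, same size, on the deck's +x side
- jar_plain3: amber jar with a steel lid, same size, on the deck's +y side
- holder: fixed dark wooden block 60 x 60 x 30 mm high with a 13 mm hole in its top, 22 mm deep, holding the peg upright. Origin: underside centre. The holder and the mug may stand in each other's place
- peg: turning peg, 160 mm long, 90 g, loose, upright in the holder (any yaw). Origin: centre of its tip (lower end), z up along it. From the tip: steel pin 10 mm dia (7 mm at the end), 16 mm long; red collar 30 mm dia, 16 to 21 mm up; steel shaft 14 mm dia; red square head 24 x 24 mm, 115 to 160 mm up, sides along the peg's x and y. Collar rests on the holder, tip 14 mm above the work surface
- mug: bystander: white ceramic mug 80 mm across, 90 mm high, origin underside centre, handle on its +y side
- lid_pile: bystander: pile of four steel lids (one piece), 67 mm across, 48 mm high, origin underside centre
- scoop: bystander: red plastic scoop lying flat, 155 mm long along x, 50 mm wide, 30 mm high; origin under the centre of its bowl, handle to its -x

How it is judged:
On the way, in this order (a step that is already met when the one before it is completed fails the run):
1. the peg is gripped and lifted clear of its holder (contact force between the fingers and peg above 1 N and height (world z) of peg above 0.05 m), for 0.2 s.
2. the gripped peg's pin is in one of the slots, at least 6 mm deep (contact force between the fingers and peg above 1 N and z of peg in the frame of deck below 0.018 m and (horizontal distance between peg and slot0 below 0.018 m or horizontal distance between peg and slot1 below 0.018 m or horizontal distance between peg and slot2 below 0.018 m or horizontal distance between peg and slot3 below 0.018 m)), for 0.2 s.
3. the red-lidded jar stands at the arrow, pin in the slot, peg gripped, turntable still (all of step 2 and x of jar_marked in the frame of rack below -0.05 m and y of jar_marked in the frame of rack between -0.01 and 0.01 m and velocity of joint turntable between -0.06 and 0.06 rad/s), for 0.3 s.
At the end, for the whole second after the job is handed in: the red-lidded jar's axis is within 10 mm (about 7.5 deg) of the rack's front line at the arrow, the turntable is still (under 0.06 rad/s), the fingers grip the peg (over 1 N) and its pin is at least 6 mm deep in one of the four slots (all of step 3); the arm keeps its last pose, push and grip.
It fails at once if the turntable turns faster than one turn in five seconds (velocity of joint turntable above 1.257 rad/s or velocity of joint turntable below -1.257 rad/s).
It fails at once if gripper or arm touches the turntable or a jar (contact force between any of the fingers, the arm and deck above 1 N).
It fails at once if the peg or anything else strikes a jar (contact force between anything else and jar_marked above 1 N or contact force between anything else and jar_plain1 above 1 N or contact force between anything else and jar_plain2 above 1 N or contact force between anything else and jar_plain3 above 1 N).
It fails at once if the mug, lid pile or scoop is moved by more than 20 mm or tipped (distance of any of mug, lid_pile, scoop from where it was at the start of the episode above 0.02 m or angle between any of mug, lid_pile, scoop's own z axis and vertical above 0.3 rad).
It also fails if it takes over 64 s, if anything falls off the work surface, if the arm or the gripper's body presses on something with over 40 N, if the wrist force passes 120 N, or if a joint passes its speed limit or range.

ROBOT

A 6-joint arm with a two-finger parallel gripper is mounted at the origin on the work surface. World frame = base frame: x ahead of the robot, y to its left, z up, the work surface at z = 0. Lengths are in m, angles in rad, forces in N, time in s.
With the tool pointing down it reaches from about 0.325 to 0.85 m from the base axis. Payload 15.5 kg.
Tool frame: the origin (TCP) lies at the very end of the fingers, on their centre line; the grasp point (between the pads) lies 19 mm behind it (env.pinch_z is the distance from the TCP to the grasp point, in m); z points along the fingers, y is the line along which they close (so a half turn about z gives the same grasp; the last joint's range is limited). The gripper opens to 91 mm and grips with 3 to 60 N. Pads are 32 mm wide; open, the fingers measure 118 mm over their backs; the gripper's body (76 mm by 178 mm) begins 60 mm behind the grasp point.
Start: joints at [-1.347, 0.494, 1.345, -0, 1.302, -0.096], TCP at [0.196, -0.594, 0.184] pointing down, gripper open.
Joint ranges: [-2.91, 2.91], [-0.82, 2.16], [0.22, 2.67], [-1.22, 4.37], [0.12, 2.79], [-3.08, 3.08]. Speed limits (rad/s): [1.89, 1.89, 2.57, 3.01, 3.01, 3.01].

INTERFACE

Orientations are given as a unit quaternion [x, y, z, w].
In Python, from station import env gives the robot as it stands.
- The arm moves only by the tool advance, called by a JSON object that holds its "api" and its "payload". Schema: {"type":"object","properties":{"moves":{"type":"object","properties":{"deltas":{"type":"array","items":{"type":"array","items":{"type":"number"},"minItems":7,"maxItems":7},"minItems":1,"maxItems":10}},"additionalProperties":false,"required":["deltas"]},"squeeze":{"type":"number"},"only":{"type":"string"},"quiet":{"type":"boolean"},"lines":{"type":"string"}},"required":["moves"],"additionalProperties":false}. moves is an object whose key "deltas" holds a list of rows, 1 to 10 of them, each of 7 numbers: a rotation vector rx, ry, rz in units of 0.1 rad, then dx, dy, dz in mm, then the finger opening in m; each row is the pose to reach, as a shift and turn from the pose commanded when the call began, along the tool's axes at that moment; what a row does not reach only later rows make up. A row lasts 1/8 s, in which the tool goes at most 0.0625 m and 0.188 rad, less where a joint would pass 70% of its speed; a pose out of reach is approached as far as the arm can. The fingers move at their own pace and stop on an object; squeeze is the grip in N (left out, the last holds). Time passes only in rows, so rows that do not move let the fingers close. The tool returns the time, the measured TCP pose, the force, the opening and the grip force at its end. only (a regular expression) keeps the lines of the reply that match it, lines (a string "A,B") keeps lines A to B, and quiet returns only ok. Input that does not fit is refused with a message, and nothing moves.
- env.get_state(): the state, without advancing time (a new reading comes with each control period).
- env.grab_frame(name): name is "scene" or "top" or "wrist"; returns a dict with "frame" (420x560x3 uint8, red, green, blue), "depth" (420x560 float32, m along the optical axis (not along the pixel's ray), 0 where there is no reading), "fx", "fy", "cx", "cy" (pixels), "world_to_cam" (4x4, takes a point from world to camera coordinates); the wrist camera has in their place "tool_from_camera" (4x4, takes a point from camera to tool coordinates, whose origin is the TCP and whose axes are the flange's). Camera axes: x right, y down, z forward; pixel columns grow to the right and rows downward; lengths in m; the calibration is good to about 2 mm. The wrist camera is an equidistant fisheye: a pixel r from the principal point sees the ray r / f radians off the axis. A picture is of the moment at which its call begins: read the wrist's pose just before it.
- env.hand_in(): hands the job in; it is judged then, once.
The state is a dict: "time_s": time; "joints": joint angles; "joint_vel": joint speeds; "effort": joint torques, N m; "tcp_pos": TCP position; "eef_rot": TCP orientation; "wrist_force": force on the tool from outside, world axes, zero at the start; "torque": the same for the moment, N m; "grip_width": finger opening in m; "gripper_force": force on a finger pad.
Only numpy, scipy, OpenCV 4.12 (cv2) and the standard library are available. Lean on these libraries where they do the work, as an engineer would, in place of code of your own. Each camera call takes 0.05 s, during which the arm holds its last target. There are 200 camera calls.

## Working session

There is one attempt and no reset: what is moved stays moved. The work goes in short steps, Python scripts to look and compute and a tool call to move; the robot and the scene stay as the last step left them, time stands still between calls to the robot, and variables do not carry over. Pictures are saved under pics/ and viewed, at most 10 in all, crops included, and the job is handed in when it is done.

```bash
ls; mkdir -p pics; python3 - <<'E'
from station import env
import cv2,numpy as np
for n in("top","scene"):
    f=env.grab_frame(n); cv2.imwrite(f"pics/{n}0.png",f["frame"][:,:,::-1]); np.savez(f"{n}0.npz",**f)
    print(n,f["fx"],f["cx"],f["cy"],np.round(f["world_to_cam"],3).tolist())
print(env.get_state(),env.pinch_z)
E
```

```text
pics
top 396.7772291079638 284.10560812846626 210.62517793429635 [[-0.013, -1.0, 0.009, 0.048], [-0.992, 0.012, -0.129, 0.528], [0.129, -0.011, -0.992, 0.864], [0.0, 0.0, 0.0, 1.0]]
scene 395.4037942532613 274.4652065061832 212.96981599211028 [[0.275, 0.961, -0.012, -0.187], [0.544, -0.165, -0.823, -0.234], [-0.793, 0.22, -0.568, 1.535], [0.0, 0.0, 0.0, 1.0]]
{'time_s': 0.1, 'joints': array([-1.34750739e+00,  4.94125386e-01,  1.34606677e+00, -5.38045050e-06,
        1.30249134e+00, -9.55174349e-02]), 'joint_vel': array([ 0.00033233,  0.00019041, -0.0036884 ,  0.0006059 ,  0.00021761,
       -0.00035114]), 'effort': array([ 4.08897264e-03, -8.80237627e+01, -3.82546127e+01,  7.08753616e-02,
        4.82086907e-02, -9.40914811e-05]), 'tcp_pos': array([ 0.19580398, -0.59314552,  0.18369602]), 'eef_rot': array([ 9.87321931e-01,  1.58729668e-01, -3.74091738e-05, -5.44141958e-04]), 'wrist_force': array([-0.49116422,  0.50250863,  0.9756092 ]), 'torque': array([ 0.02101648, -0.03170118, -0.01897805]), 'gripper_force': 0.0, 'grip_width': 0.09103319048843607} 0.0188
```

View pics/top0.png

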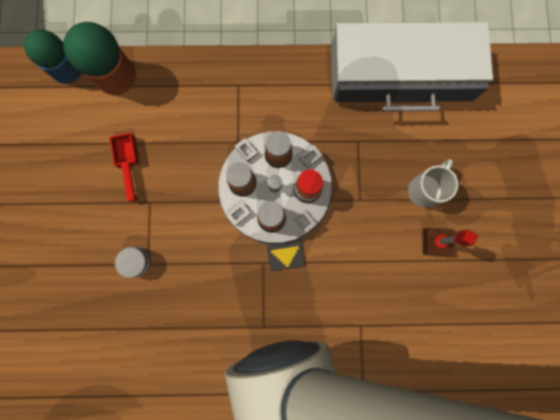

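View pics/scene0.png

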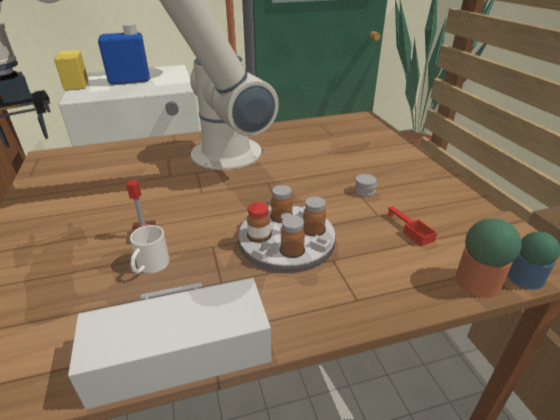

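The top view shows the turntable at about (275,187), the red lid at (310,183), the arrow at (285,257), the holder at (438,241) and the peg head at (466,238). The mug is at (437,185), just beyond the holder. Next I'll measure positions.

```bash
cat >h.py <<'E'
import numpy as np,cv2
def ray(f,uv,z):
    uv=np.atleast_2d(uv).astype(float);T=f["world_to_cam"];R,t=T[:3,:3],T[:3,3];c=-R.T@t
    d=np.c_[(uv[:,0]-f["cx"])/f["fx"],(uv[:,1]-f["cy"])/f["fy"],np.ones(len(uv))]@R
    return c+d*((z-c[2])/d[:,2])[:,None]
def blobs(m,amin=15):
    n,l,s,c=cv2.connectedComponentsWithStats(m.astype(np.uint8))
    return [(s[i].tolist(),c[i].round(1).tolist(),l==i) for i in range(1,n) if s[i,4]>=amin]
def cloud(f):
    v,u=np.mgrid[:420,:560];d=f["depth"]
    P=np.stack([(u-f["cx"])/f["fx"]*d,(v-f["cy"])/f["fy"]*d,d],-1)
    T=f["world_to_cam"];return (P-T[:3,3])@T[:3,:3]
E
python3 - <<'E'
from h import *
for n in("top","scene"):
    f=dict(np.load(n+"0.npz")); im=f["frame"];P=cloud(f);h=cv2.cvtColor(im,cv2.COLOR_RGB2HSV)
    red=((h[...,0]<6)|(h[...,0]>174))&(h[...,1]>190)&(h[...,2]>90)
    yel=(h[...,0]>22)&(h[...,0]<32)&(h[...,1]>180)&(h[...,2]>120)
    for k,m in(("red",red),("yel",yel)):
        for s,c,l in blobs(m):
            p=P[l]; print(n,k,s,c,np.median(p,0).round(3),p.max(0).round(3),p.min(0).round(3))
            if k=="yel" and n=="top":
                a,t=cv2.minEnclosingTriangle(np.argwhere(l)[:,::-1].astype(np.float32)[:,None]); print(ray(f,t[:,0],.018).round(4), ray(f,c,.018))
    # deck, lids by height
    if n=="top":
        g=(h[...,1]<60)&(P[...,2]>.02)&(P[...,2]<.036)&(abs(P[...,1])<.25)&(P[...,0]<.8)
        b=max(blobs(g),key=lambda b:b[0][4]); print("deck",b[0]); q=np.argwhere(b[2])[:,::-1]
        hull=cv2.convexHull(q.astype(np.int32))[:,0]; w=ray(f,hull,.028)[:,:2].astype(np.float32); print(cv2.minEnclosingCircle(w),cv2.fitEllipse(w))
    lid=(P[...,2]>.105)&(P[...,2]<.125)&(P[...,0]<.8)&(P[...,0]>.3)&(abs(P[...,1])<.25)
    for s,c,l in blobs(lid): print(n,"lid",s,c,ray(f,c,.117).round(4),P[l].mean(0).round(3))
    blk=(P[...,2]>.040)&(P[...,2]<.052)&(P[...,0]<.8)&(P[...,0]>.3)&(abs(P[...,1])<.25)
    for s,c,l in blobs(blk): print(n,"blk",s,c,ray(f,c,.046).round(4))
E
```

```text
top red [110, 133, 26, 68, 874] [125.0, 160.3] [0.664 0.409 0.027] [0.716 0.455 0.925] [ 0.413  0.051 -0.002]
top red [297, 170, 25, 25, 471] [309.5, 182.4] [ 0.576 -0.01   0.117] [0.603 0.051 0.925] [ 0.413 -0.035  0.089]
top red [455, 230, 22, 15, 221] [466.0, 236.9] [ 0.456 -0.304  0.173] [ 0.469 -0.295  0.177] [ 0.442 -0.321  0.133]
top red [434, 234, 13, 15, 99] [439.1, 241.0] [ 0.456 -0.305  0.035] [ 0.472 -0.295  0.039] [ 0.44  -0.323  0.027]
top yel [272, 247, 26, 19, 271] [285.2, 254.3] [0.432 0.039 0.01 ] [0.447 0.07  0.925] [0.407 0.013 0.005]
[[0.4405 0.0741 0.018 ]
 [0.4023 0.0366 0.018 ]
 [0.4495 0.0097 0.018 ]] [[0.43077834 0.04015208 0.018     ]]
deck [219, 132, 113, 112, 5517]
((0.5862789154052734, 0.061479099094867706), 0.13034233450889587) ((0.5869950652122498, 0.0618569441139698), (0.2581767141819, 0.2586284875869751), 73.67015838623047)
top lid [266, 131, 25, 26, 510] [278.1, 143.4] [[0.6604 0.0531 0.117 ]] [0.66  0.053 0.117]
top lid [226, 162, 26, 26, 521] [238.6, 174.3] [[0.5951 0.1358 0.117 ]] [0.595 0.136 0.117]
top lid [298, 169, 26, 26, 516] [310.2, 181.6]
[... 917 characters left out ...]
id [248, 202, 21, 16, 272] [257.9, 209.1] [[ 0.5852 -0.0146  0.117 ]] [ 0.584 -0.014  0.116]
scene lid [282, 215, 22, 18, 306] [292.3, 223.0] [[0.6673 0.0502 0.117 ]] [0.666 0.051 0.116]
scene blk [299, 206, 6, 9, 29] [301.7, 209.7] [[0.5217 0.1268 0.046 ]]
scene blk [271, 210, 12, 9, 39] [275.9, 215.5] [[0.528  0.0487 0.046 ]]
scene blk [304, 225, 21, 8, 77] [313.4, 228.8] [[0.616  0.1267 0.046 ]]
scene blk [248, 228, 23, 11, 75] [258.9, 234.6] [[ 0.5985 -0.0178  0.046 ]]
scene blk [310, 234, 21, 15, 154] [320.2, 241.0] [[0.6694 0.1251 0.046 ]]
scene blk [253, 241, 20, 15, 148] [262.7, 247.6] [[ 0.6526 -0.0216  0.046 ]]
scene blk [281, 246, 23, 8, 78] [292.3, 250.1] [[0.6831 0.0461 0.046 ]]
```

```bash
python3 - <<'E'
from h import *
f=dict(np.load("top0.npz"));P=cloud(f);h=cv2.cvtColor(f["frame"],cv2.COLOR_RGB2HSV)
red=((h[...,0]<6)|(h[...,0]>174))&(h[...,1]>150)&(h[...,2]>60)
red[:,:450]=0;red[:,490:]=0;red[:228]=0;red[254:]=0
for lo in(.165,.170):
    m=red&(P[...,2]>lo)
    q=np.argwhere(m)[:,::-1];w=ray(f,q,.174)[:,:2]
    r=cv2.minAreaRect((w*1000).astype(np.float32));print(len(q),w.mean(0),r)
c=f["frame"][215:260,420:490,::-1];cv2.imwrite("pics/peg.png",cv2.resize(c,None,fx=8,fy=8,interpolation=cv2.INTER_CUBIC))
f=dict(np.load("scene0.npz"));P=cloud(f);h=cv2.cvtColor(f["frame"],cv2.COLOR_RGB2HSV)
m=((h[...,0]<8)|(h[...,0]>172))&(h[...,1]>150)&(P[...,2]>.12)&(P[...,1]<-.2)
for s,c,l in blobs(m):print(s,c,P[l].mean(0),P[l].min(0),P[l].max(0),ray(f,c,.1515))
E
```

```text
155 [ 0.45545794 -0.30724466] ((455.4494934082031, -307.2464294433594), (23.29172134399414, 23.961889266967773), 59.98930358886719)
139 [ 0.45564546 -0.30825195] ((455.504638671875, -308.23846435546875), (21.625425338745117, 22.875947952270508), 59.97470474243164)
[126, 180, 15, 19, 219] [133.4, 188.8] [ 0.46110309 -0.31027669  0.15765396] [ 0.44453944 -0.32609315  0.13179836] [ 0.47287936 -0.2962392   0.1773758 ] [[ 0.44998317 -0.31167536  0.1515    ]]
```

View pics/peg.png

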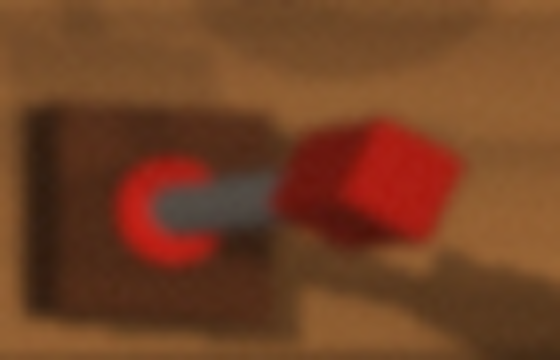

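The head's top face is a square turned about 60° in world axes, and the peg stands nearly upright at (0.456, -0.308). I'll move above it and align.

Careful with the scale: shifts go in mm and turns go in units of 0.1 rad. That gives: -0.04 m is -40, 0.3366 m is 336.6, -0.728 rad is -7.28.

```bash
cat >>h.py <<'E'
from scipy.spatial.transform import Rotation as Ro
def go(p,yaw=None):
    "needed tool shift (and rz for tool-y at world angle yaw) to TCP p"
    from station import env
    s=env.get_state();R=Ro.from_quat(s["eef_rot"]).as_matrix()
    d=R.T@(np.array(p)-s["tcp_pos"]);a=np.arctan2(R[1,1],R[0,1])
    print("tcp",s["tcp_pos"].round(4),"tilt",R[:2,2].round(4),"y-ang",a.round(4),"shift",d.round(4),"rz",None if yaw is None else round(-(yaw-a),4),"t",round(s["time_s"],2),"F",s["wrist_force"].round(2),"grip",round(s["gripper_force"],1),round(s["grip_width"],4))
E
```

{"api": "advance", "payload": {"moves": {"deltas":[[0, 0, -1.82, 25, -10, -40, 0.09], [0, 0, -3.64, 85, -45, -40, 0.09], [0, 0, -5.46, 140, -75, -40, 0.09], [0, 0, -7.28, 195, -108, -40, 0.09], [0, 0, -7.28, 250, -140, -40, 0.09], [0, 0, -7.28, 300, -168, -40, 0.09], [0, 0, -7.28, 336.6, -189, -40, 0.09], [0, 0, -7.28, 336.6, -189, -40, 0.09], [0, 0, -7.28, 336.6, -189, -40, 0.09], [0, 0, -7.28, 336.6, -189, -40, 0.09]]}, "squeeze": 30}}

```text
time_s: 1.35
tcp_pos: [0.4556, -0.3093, 0.2241]
eef_rot: [0.866, 0.499, -0.0, -0.0]
wrist_force: [-0.7, -0.5, -0.2]
grip_width: 0.0898
gripper_force: 0.0
```

```bash
python3 - <<'E'
from h import *
from station import env
go([.456,-.308,.133],-np.pi/6)
f=env.grab_frame("wrist");cv2.imwrite("pics/w1.png",f["frame"][:,:,::-1]);np.savez("w1.npz",**f);print(f["fx"],f["cx"],f["cy"],f["tool_from_camera"].round(4))
E
```

```text
tcp [ 0.4556 -0.3093  0.2241] tilt [-0.0003  0.0001] y-ang -0.5254 shift [ 0.0014 -0.0003  0.0911] rz -0.0018 t 1.35 F [-0.68 -0.52 -0.22] grip 0.0 0.0898
325.19226210127806 279.73368903546316 210.05679625300476 [[ 2.000e-04 -9.664e-01 -2.569e-01  7.170e-02]
 [ 1.000e+00  1.000e-04  2.000e-04  2.000e-04]
 [-1.000e-04 -2.569e-01  9.664e-01 -2.003e-01]
 [ 0.000e+00  0.000e+00  0.000e+00  1.000e+00]]
```

View pics/w1.png

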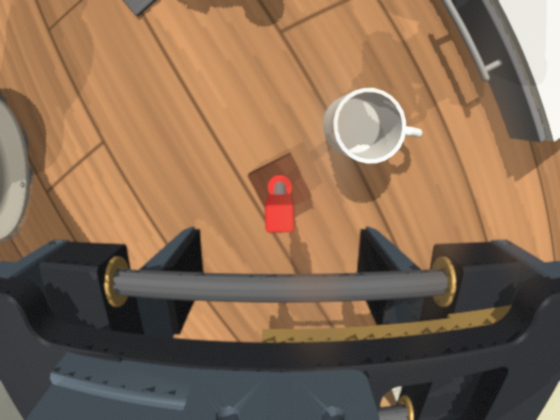

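The wrist view shows the red head at (280,218), centred between the fingers and square to them. I'll descend, grip and lift.

{"api": "advance", "payload": {"moves": {"deltas":[[0, 0, 0, 1, 0, 50, 0.09], [0, 0, 0, 1, 0, 91, 0.09], [0, 0, 0, 1, 0, 91, 0.09], [0, 0, 0, 1, 0, 91, 0.02], [0, 0, 0, 1, 0, 91, 0.015], [0, 0, 0, 1, 0, 91, 0.015], [0, 0, 0, 1, 0, 91, 0.015], [0, 0, 0, 1, 0, 91, 0.015], [0, 0, 0, 1, 0, 91, 0.015]]}, "squeeze": 40}}

```text
time_s: 2.52
tcp_pos: [0.4568, -0.3076, 0.1332]
eef_rot: [0.866, 0.5, 0.0, -0.0]
wrist_force: [0.6, -0.4, 0.1]
grip_width: 0.033
gripper_force: 0.0
```

```bash
python3 - <<'E'
from h import *
go([.456,-.308,.133],-np.pi/6)
E
```

```text
tcp [ 0.4568 -0.3076  0.1332] tilt [-0.  0.] y-ang -0.524 shift [-0.0007 -0.0005  0.0002] rz -0.0004 t 2.52 F [ 0.61 -0.43  0.13] grip 0.0 0.033
```

{"api": "advance", "payload": {"moves": {"deltas":[[0, 0, 0, 0, 0, 0, 0.015], [0, 0, 0, 0, 0, 0, 0.015], [0, 0, 0, 0, 0, 0, 0.015], [0, 0, 0, 0, 0, 0, 0.015]]}, "squeeze": 40}}

```text
time_s: 3.02
tcp_pos: [0.4568, -0.3077, 0.1332]
eef_rot: [0.866, 0.5, -0.0, -0.0]
wrist_force: [-0.1, 1.2, -0.6]
grip_width: 0.0234
gripper_force: 40.0
```

{"api": "advance", "payload": {"moves": {"deltas":[[0, 0, 0, 0, 0, -20, 0.015], [0, 0, 0, 0, 0, -50, 0.015], [0, 0, 0, 0, 0, -90, 0.015], [0, 0, 0, 0, 0, -130, 0.015], [0, 0, 0, 0, 0, -130, 0.015], [0, 0, 0, 0, 0, -130, 0.015], [0, 0, 0, 0, 0, -130, 0.015]]}, "squeeze": 40}}

```text
time_s: 3.9
tcp_pos: [0.4563, -0.3072, 0.262]
eef_rot: [0.866, 0.5, -0.0, -0.001]
wrist_force: [-1.3, 0.8, -1.1]
grip_width: 0.0236
gripper_force: 40.0
```

```bash
python3 - <<'E'
from h import *
from station import env
go([.652,-.021,.25])
f=env.grab_frame("scene");np.savez("s2.npz",**f);P=cloud(f)
im=f["frame"].copy();cv2.imwrite("pics/s2.png",im[100:270,60:330,::-1].repeat(2,0).repeat(2,1))
f=env.grab_frame("top");np.savez("t2.npz",**f)
f=env.grab_frame("wrist");cv2.imwrite("pics/w2.png",f["frame"][:,:,::-1]);np.savez("w2.npz",**f)
E
```

```text
tcp [ 0.4563 -0.3072  0.262 ] tilt [-0.0016  0.0014] y-ang -0.524 shift [0.3458 0.0262 0.0121] rz None t 3.9 F [-1.32  0.81 -1.1 ] grip 40.0 0.0236
```

View pics/w2.png

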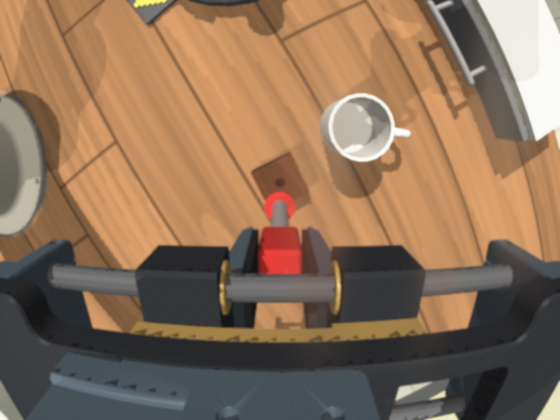

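View pics/s2.png

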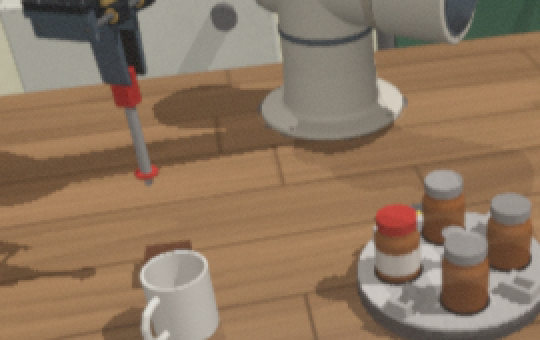

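The wrist view shows the peg gripped with its collar at (280,206). The scene view shows it hanging nearly upright, clear of the holder. I'll measure the tip's offset in the tool frame.

```bash
cat >>h.py <<'E'
def wray(f,uv):
    "wrist pixels -> tool-frame origin, unit rays"
    uv=np.atleast_2d(uv);x=(uv[:,0]-f["cx"])/f["fx"];y=(uv[:,1]-f["cy"])/f["fy"];r=np.hypot(x,y)+1e-12
    d=np.c_[np.sin(r)*x/r,np.sin(r)*y/r,np.cos(r)];T=f["tool_from_camera"];return T[:3,3],d@T[:3,:3].T
E
python3 - <<'E'
from h import *
f=dict(np.load("w2.npz"));h=cv2.cvtColor(f["frame"],cv2.COLOR_RGB2HSV)
red=((h[...,0]<6)|(h[...,0]>172))&(h[...,1]>170)&(h[...,2]>70)
for s,c,l in blobs(red):
    if s[1]>300:continue
    o,d=wray(f,np.argwhere(l)[:,::-1])
    for z in(.098,.103):
        p=o+d*((z-o[2])/d[:,2])[:,None]; print(s,c,z,cv2.minEnclosingCircle((p[:,:2]*1000).astype(np.float32)),p.min(0),p.max(0))
for n in("s2","t2"):
    f=dict(np.load(n+".npz"));P=cloud(f);h=cv2.cvtColor(f["frame"],cv2.COLOR_RGB2HSV)
    m=((h[...,0]<8)|(h[...,0]>172))&(h[...,1]>140)&(P[...,1]<-.2)&(P[...,1]>-.4)&(P[...,0]<.6)&(P[...,2]>.1)&(P[...,2]<.4)
    for s,c,l in blobs(m):print(n,s,c,P[l].mean(0).round(4),ray(f,c,.164).round(4))
E
```

```text
[264, 191, 31, 27, 395] [278.8, 202.0] 0.098 ((-3.376915693283081, -0.5646812915802002), 14.70073127746582) [-0.01444568 -0.01468349  0.098     ] [0.01087169 0.01379125 0.098     ]
[264, 191, 31, 27, 395] [278.8, 202.0] 0.103 ((-4.635797023773193, -0.5774165391921997), 14.947104454040527) [-0.01589007 -0.01493285  0.103     ] [0.00985161 0.01401911 0.103     ]
[258, 227, 43, 47, 1806] [278.9, 251.2] 0.098 ((-51.17568588256836, -0.49190834164619446), 29.496633529663086) [-0.07366748 -0.02175683  0.098     ] [-0.02448143  0.02079265  0.098     ]
[258, 227, 43, 47, 1806] [278.9, 251.2] 0.103 ((-53.23564147949219, -0.5034245848655701), 29.990983963012695) [-0.07610439 -0.02212473  0.103     ] [-0.02609401  0.02113785  0.103     ]
s2 [116, 133, 15, 21, 161] [123.5, 145.7] [ 0.4615 -0.3084  0.2774] [[ 0.1962 -0.3402  0.164 ]]
s2 [127, 182, 12, 8, 44] [133.0, 186.3] [ 0.4598 -0.3099  0.1643] [[ 0.4593 -0.31    0.164 ]]
t2 [487, 221, 22, 21, 174] [497.4, 229.2] [ 0.461  -0.2975  0.292 ] [[ 0.4707 -0.3684  0.164 ]]
t2 [460, 230, 15, 16, 125] [465.9, 237.7] [ 0.4551 -0.3061  0.1643] [[ 0.4551 -0.3062  0.164 ]]
```

{"api": "advance", "payload": {"moves": {"deltas":[[0, 0, 0, 30, 2, 0, 0.015], [0, 0, 0, 80, 6, 0, 0.015], [0, 0, 0, 130, 10, 0, 0.015], [0, 0, 0, 180, 14, 0, 0.015], [0, 0, 0, 230, 18, 0, 0.015], [0, 0, 0, 280, 22, 0, 0.015], [0, 0, 0, 325, 25, 0, 0.015], [0, 0, 0, 347, 26, 20, 0.015], [0, 0, 0, 347, 26, 60, 0.015], [0, 0, 0, 347, 26, 60, 0.015]]}, "squeeze": 40}}

```text
time_s: 5.3
tcp_pos: [0.6505, -0.0202, 0.1995]
eef_rot: [0.866, 0.5, -0.003, -0.002]
wrist_force: [0.2, -0.4, -0.8]
grip_width: 0.0234
gripper_force: 40.0
```

```bash
python3 - <<'E'
from h import *
from station import env
go([.6523,-.0206,.2])
f=env.grab_frame("wrist");cv2.imwrite("pics/w3.png",cv2.resize(f["frame"][100:300,180:380,::-1],None,fx=3,fy=3));np.savez("w3.npz",**f)
E
```

```text
tcp [ 0.6505 -0.0202  0.1995] tilt [-0.0071  0.0006] y-ang -0.524 shift [ 0.0006  0.0018 -0.0005] rz None t 5.3 F [ 0.16 -0.37 -0.84] grip 40.0 0.0234
```

View pics/w3.png

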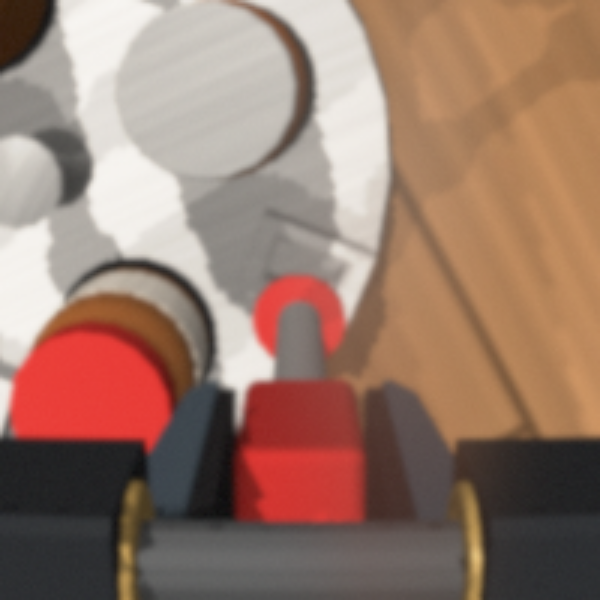

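The wrist view shows the collar at crop (300,318). The slotted block is just ahead, with its far top edge running from crop (268,212) to (375,250) and its slot edge near (285,235)–(345,265). I'll measure the collar against the block.

```bash
python3 - <<'E'
from h import *
f=dict(np.load("w3.npz"));h=cv2.cvtColor(f["frame"],cv2.COLOR_RGB2HSV)
R=Ro.from_quat([.866,.5,-.003,-.002]).as_matrix();tcp=np.array([.6505,-.0202,.1995])
def W(uv,z):
    o,d=wray(f,uv);o=tcp+R@o;d=d@R.T;return o+d*((z-o[2])/d[:,2])[:,None]
red=((h[...,0]<6)|(h[...,0]>172))&(h[...,1]>150)&(h[...,2]>70)
for s,c,l in blobs(red):
    if 270<c[0]<290 and s[1]<200:
        q=np.argwhere(l)[:,::-1];p=W(q,tcp[2]-.098)
        k=cv2.convexHull((p[:,:2]*1000).astype(np.float32))[:,0]
        # circle fit on the far/side hull points (r=15)
        from scipy.optimize import least_squares
        t=(k-tcp[:2]*1000)@np.array([.5,.866]);k2=k[t>np.median(t)-3]
        r=least_squares(lambda c:np.hypot(*(k2-c).T)-15,k2.mean(0));print("collar",s,r.x,np.abs(r.fun).max(),"enc",cv2.minEnclosingCircle(k))
e=W([[269.3,170.7],[305,183.3]],.046);print("block edge",e,np.linalg.norm(e[1]-e[0]))
t=np.array([np.cos(-.9+np.pi/2),np.sin(-.9+np.pi/2)]);print("slot est",e.mean(0)[:2]-.015*t)
print("lid2",W([[180+210/3,100+88/3]],.117),"red lid top expected .578 -.0135 / lid2 .660 .053")
E
```

```text
collar [265, 193, 29, 25, 343] [646.73697418 -24.84956965] 1.565825980883485 enc ((648.271484375, -23.58017349243164), 14.386006355285645)
block edge [[ 0.65086237  0.00478316  0.046     ]
 [ 0.67798296 -0.02700629  0.046     ]] 0.04178630477916004
slot est [ 0.65267276 -0.02043572]
lid2 [[0.66220476 0.05199549 0.117     ]] red lid top expected .578 -.0135 / lid2 .660 .053
```

To row units: 0.028 m is 28, 0.022 m is 22.

{"api": "advance", "payload": {"moves": {"deltas":[[0, 0, 0, 4, 2, 10, 0.015], [0, 0, 0, 4, 2, 22, 0.015], [0, 0, 0, 4, 2, 28, 0.015], [0, 0, 0, 4, 2, 28, 0.015], [0, 0, 0, 4, 2, 28, 0.015]]}, "squeeze": 40}}

```text
time_s: 5.98
tcp_pos: [0.6568, -0.0178, 0.1755]
eef_rot: [0.866, 0.5, 0.0, 0.0]
wrist_force: [0.5, -0.3, -1.7]
grip_width: 0.0238
gripper_force: 40.0
```

```bash
python3 - <<'E'
from h import *
from station import env
go([.6549,-.0184,.171])
ims=[]
s=env.get_state();np.savez("st4.npz",p=s["tcp_pos"],q=s["eef_rot"])
for n,(a,b,c,d) in dict(wrist=(120,220,220,340),scene=(170,270,200,320)).items():
    f=env.grab_frame(n);np.savez(n[0]+"4.npz",**f);ims.append(cv2.resize(f["frame"][a:b,c:d,::-1],None,fx=5,fy=5,interpolation=cv2.INTER_CUBIC))
cv2.imwrite("pics/ws4.png",cv2.resize(np.hstack(ims),(800,333)))
E
```

```text
tcp [ 0.6568 -0.0178  0.1755] tilt [ 0.0005 -0.0001] y-ang -0.5241 shift [-0.0014 -0.0014  0.0045] rz None t 5.97 F [ 0.47 -0.32 -1.71] grip 40.0 0.0238
```

View pics/ws4.png

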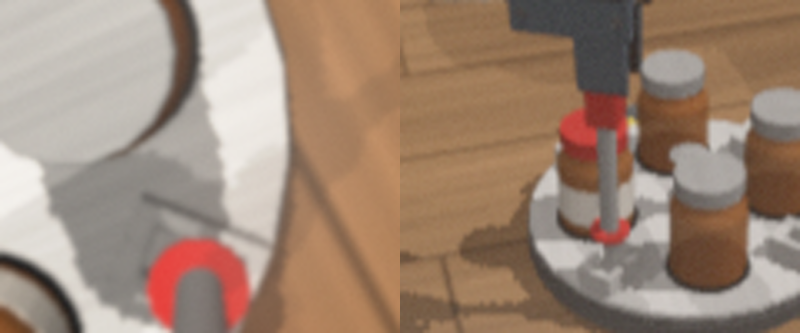

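Left, the wrist view: collar spans columns 147–250 with its far edge at row 238, and the block's far edge runs (145,197)–(272,245). Right, the scene view: collar at (611,231), just over the block, pin tip at the slot. I'll measure the relative offset.

```bash
python3 - <<'E'
from h import *
from scipy.optimize import least_squares
s=np.load("st4.npz");R=Ro.from_quat(s["q"]).as_matrix();tcp=s["p"]
f=dict(np.load("w4.npz"));h=cv2.cvtColor(f["frame"],cv2.COLOR_RGB2HSV)
def W(uv,z):
    o,d=wray(f,uv);o=tcp+R@o;d=d@R.T;return (o+d*((z-o[2])/d[:,2])[:,None])[:,:2]
zc=tcp[2]-.098
for v in([191.4],[190.9],[192.2]):
    print("far edge->centre",W([[279.6,v[0]]],zc-.0025)[0]-.015*np.array([.5,.866]))
print("sides",W([[264.1,206],[295,206]],zc).mean(0),np.ptp(W([[264.1,206],[295,206]],zc),0))
e=W([[263.5,179.1],[301.6,193.5]],.046);t=np.array([.783,.622]);print("edge",e,np.linalg.norm(e[1]-e[0]),"slot",e.mean(0)-.015*t)
d=np.load("s4.npz");g=dict(d);P=cloud(g);hh=cv2.cvtColor(g["frame"],cv2.COLOR_RGB2HSV)
m=((hh[...,0]<8)|(hh[...,0]>172))&(hh[...,1]>140)
for b in blobs(m,8):
    if 250<b[1][0]<280 and b[1][1]>225:
        print(b[0],b[1],P[b[2]].mean(0),ray(g,b[1],zc),"hull-box centre",ray(g,[b[0][0]+b[0][2]/2-.5,b[0][1]+b[0][3]/2-.5],zc-.0025))
print("tcp",tcp)
E
```

```text
far edge->centre [ 0.65446736 -0.02226471]
far edge->centre [ 0.65470845 -0.02184747]
far edge->centre [ 0.65408129 -0.02293284]
sides [ 0.65513068 -0.02101074] [0.02533347 0.01464047]
edge [[ 0.65113804  0.00504277]
 [ 0.67766621 -0.02776366]] 0.04219011818994045 slot [ 0.65265713 -0.02069044]
[257, 236, 12, 7, 44] [262.6, 239.4] [ 0.66030242 -0.02281671  0.07834661] [[ 0.65945538 -0.02272132  0.07754271]] hull-box centre [[ 0.65479145 -0.02183834  0.07504271]]
tcp [ 0.65682405 -0.01784448  0.17554271]
```

Collar centre is at (0.6546,-0.0220) in both views and the slot at (0.6525,-0.0206), so a 2.5 mm correction is needed. Then I'll lower it.

{"api": "advance", "payload": {"moves": {"deltas":[[0, 0, 0, 0.5, -2.5, 0, 0.015], [0, 0, 0, 0.5, -2.5, 4, 0.015], [0, 0, 0, 0.5, -2.5, 8, 0.015], [0, 0, 0, 0.5, -2.5, 11, 0.015], [0, 0, 0, 0.5, -2.5, 14, 0.015], [0, 0, 0, 0.5, -2.5, 17, 0.015], [0, 0, 0, 0.5, -2.5, 19, 0.015], [0, 0, 0, 0.5, -2.5, 19, 0.015]]}, "squeeze": 40}}

```text
time_s: 7.08
tcp_pos: [0.6547, -0.0161, 0.1561]
eef_rot: [0.866, 0.5, -0.0, -0.0]
wrist_force: [-0.2, 0.7, -0.6]
grip_width: 0.0234
gripper_force: 40.0
```

```bash
python3 - <<'E'
from h import *
go([.6549,-.0184,.154])
E
```

```text
tcp [ 0.6547 -0.0161  0.1561] tilt [-0.0002  0.    ] y-ang -0.524 shift [-0.0019  0.0013  0.0021] rz None t 7.08 F [-0.22  0.71 -0.64] grip 40.0 0.0234
```

To row units: 0.003 m is 3, 0.0015 m is 1.5.

{"api": "advance", "payload": {"moves": {"deltas":[[0, 0, 0, 0, 0, 1.5, 0.015], [0, 0, 0, 0, 0, 3, 0.015], [0, 0, 0, 0, 0, 3, 0.015]]}, "squeeze": 40}}

```text
time_s: 7.45
tcp_pos: [0.6546, -0.0161, 0.1531]
eef_rot: [0.866, 0.5, -0.0, -0.0]
wrist_force: [0.2, -0.1, -0.8]
grip_width: 0.0238
gripper_force: 40.0
```

```bash
python3 - <<'E'
from h import *
go([.6549,-.0184,.153])
t0=-.896
for k in range(4):
    a=t0-.36*k-np.arange(1,10)*.04
    d=.105*np.c_[np.cos(a)-np.cos(t0-.36*k),np.sin(a)-np.sin(t0-.36*k)]
    print((d@np.array([[.5,.866],[.866,-.5]])).round(4).tolist())
E
```

```text
tcp [ 0.6546 -0.0161  0.1531] tilt [-0.0002  0.0001] y-ang -0.524 shift [-0.0019  0.0014  0.0001] rz None t 7.45 F [ 0.24 -0.14 -0.76] grip 40.0 0.0238
[[-0.0039, -0.0016], [-0.0077, -0.0034], [-0.0114, -0.0053], [-0.0151, -0.0073], [-0.0187, -0.0095], [-0.0222, -0.0119], [-0.0255, -0.0144], [-0.0288, -0.017], [-0.032, -0.0197]]
[[-0.0031, -0.0029], [-0.006, -0.0059], [-0.0088, -0.009], [-0.0115, -0.0122], [-0.0141, -0.0155], [-0.0165, -0.0189], [-0.0188, -0.0224], [-0.021, -0.026], [-0.023, -0.0297]]
[[-0.0019, -0.0038], [-0.0036, -0.0076], [-0.0051, -0.0115], [-0.0065, -0.0155], [-0.0077, -0.0195], [-0.0088, -0.0235], [-0.0097, -0.0276], [-0.0105, -0.0318], [-0.0111, -0.0359]]
[[-0.0004, -0.0042], [-0.0007, -0.0084], [-0.0007, -0.0126], [-0.0006, -0.0168], [-0.0004, -0.021], [0.0, -0.0251], [0.0006, -0.0293], [0.0014, -0.0334], [0.0023, -0.0375]]
```

To row units: -0.032 m is -32, -0.0288 m is -28.8.

{"api": "advance", "payload": {"moves": {"deltas":[[0, 0, 0, -4, -1.6, 0, 0.015], [0, 0, 0, -7.7, -3.4, 0, 0.015], [0, 0, 0, -11.4, -5.3, 0, 0.015], [0, 0, 0, -15.1, -7.3, 0, 0.015], [0, 0, 0, -18.7, -9.5, 0, 0.015], [0, 0, 0, -22.2, -11.9, 0, 0.015], [0, 0, 0, -25.5, -14.4, 0, 0.015], [0, 0, 0, -28.8, -17, 0, 0.015], [0, 0, 0, -32, -19.7, 0, 0.015]]}, "squeeze": 40}}

```text
time_s: 8.57
tcp_pos: [0.6214, -0.0341, 0.1532]
eef_rot: [0.866, 0.5, -0.0, 0.0]
wrist_force: [-0.5, 0.9, -0.8]
grip_width: 0.0235
gripper_force: 40.0
```

```bash
python3 - <<'E'
from h import *
from station import env
go([.6549,-.0184,.153])
f=env.grab_frame("top");P=cloud(f)
lid=(P[...,2]>.105)&(P[...,2]<.125)&(P[...,0]<.8)&(P[...,0]>.3)&(abs(P[...,1])<.25)
for s,c,l in blobs(lid,100): p=ray(f,c,.117)[0]; print(s,p.round(4),np.arctan2(p[1]-.0616,p[0]-.5868).round(3), f["frame"][l].mean(0).round())
E
```

```text
tcp [ 0.6214 -0.0341  0.1532] tilt [-0. -0.] y-ang -0.524 shift [0.0303 0.0212 0.0002] rz None t 8.57 F [-0.45  0.87 -0.76] grip 40.0 0.0235
[229, 151, 26, 26, 518] [0.6176 0.1292 0.117 ] 1.143 [131. 126. 118.]
[247, 198, 17, 26, 324] [0.52   0.1015 0.117 ] 2.604 [138. 133. 124.]
```

The deck has turned -0.32 rad with forces still low. Continuing.

{"api": "advance", "payload": {"moves": {"deltas":[[0, 0, 0, -3.1, -2.9, 0, 0.015], [0, 0, 0, -6, -5.9, 0, 0.015], [0, 0, 0, -8.8, -9, 0, 0.015], [0, 0, 0, -11.5, -12.2, 0, 0.015], [0, 0, 0, -14.1, -15.5, 0, 0.015], [0, 0, 0, -16.5, -18.9, 0, 0.015], [0, 0, 0, -18.8, -22.4, 0, 0.015], [0, 0, 0, -21, -26, 0, 0.015], [0, 0, 0, -23, -29.7, 0, 0.015]]}, "squeeze": 40}}

```text
time_s: 9.75
tcp_pos: [0.5842, -0.039, 0.1532]
eef_rot: [0.866, 0.5, 0.0, 0.0]
wrist_force: [0.3, 0.9, -1.9]
grip_width: 0.0236
gripper_force: 40.0
```

{"api": "advance", "payload": {"moves": {"deltas":[[0, 0, 0, -1.9, -3.8, 0, 0.015], [0, 0, 0, -3.6, -7.6, 0, 0.015], [0, 0, 0, -5.1, -11.5, 0, 0.015], [0, 0, 0, -6.5, -15.5, 0, 0.015], [0, 0, 0, -7.7, -19.5, 0, 0.015], [0, 0, 0, -8.8, -23.5, 0, 0.015], [0, 0, 0, -9.7, -27.6, 0, 0.015], [0, 0, 0, -10.5, -31.8, 0, 0.015], [0, 0, 0, -11.1, -35.9, 0, 0.015], [0, 0, 0, -11.1, -35.9, 0, 0.015]]}, "squeeze": 40}}

```text
time_s: 11.0
tcp_pos: [0.5474, -0.0305, 0.1532]
eef_rot: [0.866, 0.5, -0.0, -0.0]
wrist_force: [-0.7, -0.2, -1.2]
grip_width: 0.0235
gripper_force: 40.0
```

```bash
cat >m.py <<'E'
from h import *
from station import env
go([.6549,-.0184,.153])
f=env.grab_frame("top");P=cloud(f);np.savez("tl.npz",**f)
lid=(P[...,2]>.105)&(P[...,2]<.125)&(P[...,0]<.8)&(P[...,0]>.3)&(abs(P[...,1])<.25)
for s,c,l in blobs(lid,100): p=ray(f,c,.117)[0]; print(s,p.round(4),np.arctan2(p[1]-.0616,p[0]-.5868).round(3), f["frame"][l].mean(0).round())
E
python3 m.py
```

```text
tcp [ 0.5474 -0.0305  0.1532] tilt [-0.0004  0.    ] y-ang -0.5239 shift [0.0643 0.087  0.0002] rz None t 11.0 F [-0.72 -0.18 -1.16] grip 40.0 0.0235
[249, 133, 25, 27, 513] [0.6551 0.0896 0.117 ] 0.389 [122. 117. 109.]
[229, 179, 26, 26, 524] [0.5584 0.1306 0.117 ] 1.961 [131. 126. 118.]
```

{"api": "advance", "payload": {"moves": {"deltas":[[0, 0, 0, -0.4, -4.2, 0, 0.015], [0, 0, 0, -0.7, -8.4, 0, 0.015], [0, 0, 0, -0.7, -12.6, 0, 0.015], [0, 0, 0, -0.6, -16.8, 0, 0.015], [0, 0, 0, -0.4, -21, 0, 0.015], [0, 0, 0, 0, -24.5, 0, 0.015], [0, 0, 0, 0.2, -26.2, 0, 0.015], [0, 0, 0, 0.2, -26.2, 0, 0.015], [0, 0, 0, 0.2, -26.2, 0, 0.015]]}, "squeeze": 40}}

```text
time_s: 12.18
tcp_pos: [0.5253, -0.0174, 0.1532]
eef_rot: [0.866, 0.5, -0.0, 0.0]
wrist_force: [-0.1, 0.0, -1.8]
grip_width: 0.0235
gripper_force: 40.0
```

```bash
python3 m.py
python3 - <<'E'
import numpy as np,cv2
cv2.imwrite("pics/end.png",cv2.resize(np.load("tl.npz")["frame"][110:310,180:430,::-1],None,fx=3,fy=3))
E
```

```text
tcp [ 0.5253 -0.0174  0.1532] tilt [ 0. -0.] y-ang -0.524 shift [0.064  0.1127 0.0002] rz None t 12.18 F [-0.1   0.04 -1.81] grip 40.0 0.0235
[256, 132, 9, 23, 127] [0.6623 0.0902 0.117 ] 0.362 [116. 111. 104.]
[226, 171, 26, 27, 516] [0.5749 0.1349 0.117 ] 1.732 [134. 129. 120.]
```

View pics/end.png

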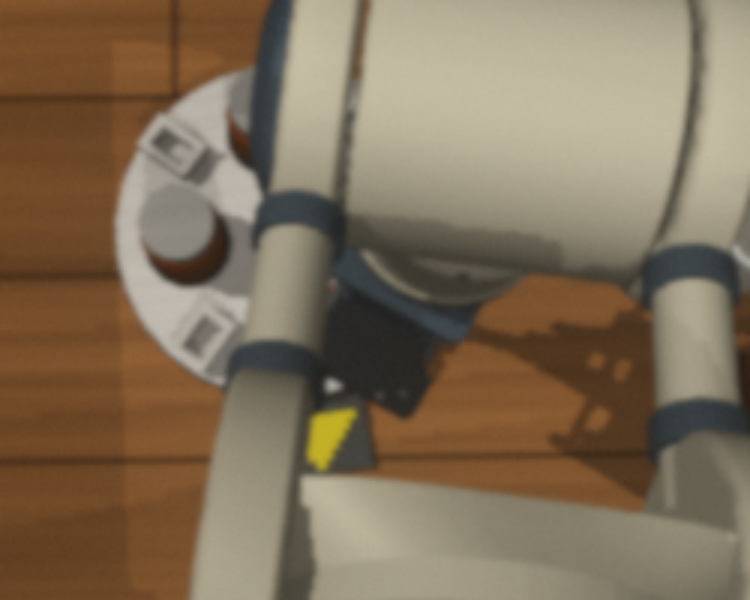

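The deck is within about 0.024 rad of the arrow. I'll nudge it slightly and check with the scene camera.

To row units: -0.0022 m is -2.2, -0.001 m is -1.

{"api": "advance", "payload": {"moves": {"deltas":[[0, 0, 0, 0.2, -1, 0, 0.015], [0, 0, 0, 0.4, -2.2, 0, 0.015], [0, 0, 0, 0.4, -2.2, 0, 0.015], [0, 0, 0, 0.4, -2.2, 0, 0.015], [0, 0, 0, 0.4, -2.2, 0, 0.015], [0, 0, 0, 0.4, -2.2, 0, 0.015], [0, 0, 0, 0.4, -2.2, 0, 0.015]]}, "squeeze": 40}}

```text
time_s: 13.1
tcp_pos: [0.5235, -0.0159, 0.1532]
eef_rot: [0.866, 0.5, 0.0, 0.0]
wrist_force: [0.5, 0.6, -1.5]
grip_width: 0.0232
gripper_force: 40.0
```

```bash
python3 m.py
python3 - <<'E'
from h import *
from station import env
f=env.grab_frame("scene");P=cloud(f)
cv2.imwrite("pics/end2.png",cv2.resize(f["frame"][120:280,200:360,::-1],None,fx=3.7,fy=3.7))
lid=(P[...,2]>.105)&(P[...,2]<.122)&(P[...,0]<.8)&(P[...,0]>.3)&(P[...,1]>-.03)&(P[...,1]<.2)
for s,c,l in blobs(lid,40):print(s,c,ray(f,c,.116).round(4),f["frame"][l].mean(0).round())
E
```

```text
tcp [ 0.5235 -0.0159  0.1532] tilt [ 0. -0.] y-ang -0.524 shift [0.0636 0.115  0.0002] rz None t 13.1 F [ 0.5   0.64 -1.46] grip 40.0 0.0232
[226, 171, 26, 26, 525] [0.5763 0.1353 0.117 ] 1.712 [134. 129. 121.]
[266, 186, 19, 14, 232] [274.9, 192.3] [[0.5184 0.0494 0.116 ]] [175.  67.  58.]
[303, 193, 20, 15, 243] [312.3, 199.5] [[0.5817 0.1332 0.116 ]] [153. 146. 141.]
[252, 206, 19, 16, 232] [261.2, 212.8] [[ 0.6022 -0.0104  0.116 ]] [145. 139. 134.]
[289, 214, 22, 17, 303] [299.6, 221.6] [[0.6657 0.0693 0.116 ]] [144. 138. 134.]
```

View pics/end2.png

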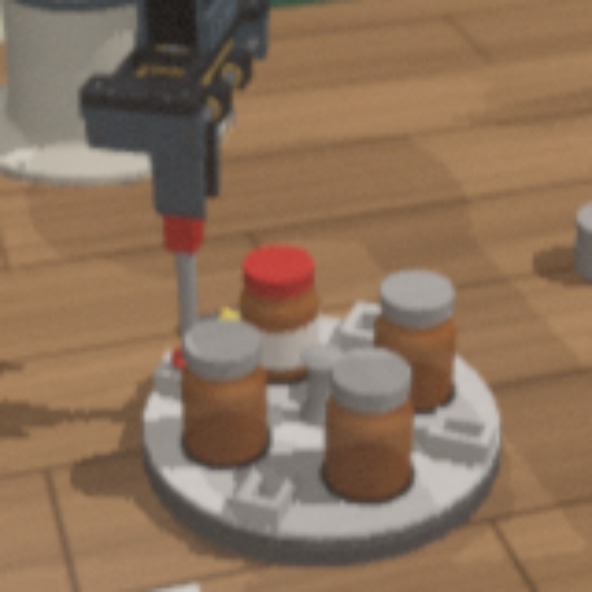

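The red-lidded jar, at (280,270), stands in front of the yellow arrow. The peg's collar, at (180,357), sits down on the block with its pin in the slot. The measured angle is 1.712 against a target of 1.708 rad.

```bash
python3 -c "
from station import env
print(env.hand_in())"
```

```text
the job is handed in; nothing more can be done
None
```

I handed the job in with the red-lidded jar about 0.004 rad from the arrow by camera measurement, and the peg gripped at 40 N with its pin about 12 mm deep in slot0; the hand-in returned no verdict.

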